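Slide the battery box home into its charging dock

TASK

Push the tall black battery box that stands loose on the bench into the empty charging dock, until it is fully home: square in the dock and up against the charger block at the back. Push it low, near its base, so that it slides flat on the bench and never tips; do not lift it or touch its carrying handle. Leave the box in the other dock and everything else on the bench where it is.

Things in the scene. Friction and masses are not known exactly. Their poses are not given: they have to be found in the camera images.
- battery_box: the loose battery box: upright black box 100 mm wide, 80 deep, 150 high, with a 26 mm high base ledge standing out 12 mm front and back (base 104 deep), 0.7 to 1 kg; in front of the empty dock, roughly facing it. Origin: centre of its underside; z up, x (depth) towards the dock. Rubber base: 5 to 12 N slides it; pushed on the ledge it slides, pushed over 40 mm above the bench it may tip
- battery_box_handle: the grey bail handle fixed on the box's top: a round bar 12 mm thick, 64 mm long across the box's width, at 178 mm above the box's underside. Its origin is the box's origin (on the underside). Not to be touched
- dock_free: empty dock, fixed: grey charger block (70 high, 130 wide) as back stop; two 25 mm high aluminium side rails, 120 mm apart inside, reach 68 mm forward, then flare 14 mm outward at 45 deg. No floor. Origin: on the bench, centre of the underside of a box fully home; x into the dock (stop face at x = +52 mm, rail ends at about x = -30 mm), z up. A box fully home sticks out 22 mm past the rails
- dock_full: the other dock, identical, fixed beside the empty one (to its left or right, centres 260 to 400 mm apart), with a box already in it; same axes and origin
- docked_box: the identical black battery box that already stands in the other dock; to be left alone. Origin: centre of its underside, z up
- meter: grey test meter lying flat, 85 x 55 x 26 mm, in front of the occupied dock; origin: centre of its underside
- screw_jar: clear jar with steel cap, 64 mm across, 100 mm high; origin: centre of its underside
- mug: white mug, 76 mm across, 90 mm high; origin: centre of its underside
- tape_roll: black tape roll lying flat, 68 mm across, 24 mm high, between the docks; origin: centre of its underside
- screwdriver: screwdriver lying on the bench; origin: on its underside, near the middle
- visor: black curved eye shield standing on its edge, 45 mm high, about 150 mm wide; origin: bottom of its middle
Things that resemble listed ones, but are neither listed nor needed, are in the scene too. What is shaped like the battery_box but orange or yellow is not meant.

How it is judged (in metres and radians):
At the end, for the whole second after the job is handed in: the loose battery box stands upright, flat on the bench and at rest between the rails of the empty dock, its centre within 7 mm of fully home (up against the charger block) and within 14 mm of the dock's centre line, square to the dock within 0.08 rad (x of battery_box in the frame of dock_free between -0.007 and 0.006 m and y of battery_box in the frame of dock_free between -0.014 and 0.014 m and angle between the x axis of battery_box and the x axis of dock_free, either way round below 0.08 rad and angle between battery_box's own z axis and vertical below 0.03 rad and height (world z) of battery_box below 0.004 m and linear speed of battery_box below 0.01 m/s); the robot touches nothing.
It fails at once if the battery box tips by more than 0.14 rad (8 degrees) (angle between battery_box's own z axis and vertical above 0.14 rad).
It fails at once if the battery box is lifted more than 12 mm (height (world z) of battery_box above 0.012 m).
It fails at once if the carrying handle is touched (contact force between any of the arm, the fingers and battery_box_handle above 1 N).
It fails at once if the box in the other dock is moved more than 10 mm (distance of docked_box from where it was at the start of the episode above 0.01 m).
It fails at once if another thing on the bench is moved more than 20 mm (the screwdriver 30 mm) (distance of any of meter, screw_jar, mug, tape_roll, visor from where it was at the start of the episode above 0.02 m or distance of screwdriver from where it was at the start of the episode above 0.03 m).
It also fails if it takes over 58 s, if anything falls off the work surface, if the arm or the gripper's body presses on something with over 40 N, if the wrist force passes 120 N, or if a joint passes its speed limit or range.

ROBOT

A 6-joint arm with a two-finger parallel gripper is mounted at the origin on the work surface. World frame = base frame: x ahead of the robot, y to its left, z up, the work surface at z = 0. Lengths are in m, angles in degrees, forces in N, time in s.
With the tool pointing down it reaches from about 0.4 to 0.825 m from the base axis. Payload 7 kg.
Tool frame: the origin (TCP) lies at the very end of the fingers, on their centre line; the grasp point (between the pads) lies 19 mm behind it; z points along the fingers, y is the direction in which the jaws open and shut (so a half turn about z gives the same grasp; the last joint's range is limited). The gripper opens to 88 mm and grips with 3 to 60 N. Pads are 19 mm wide; open, the fingers measure 130 mm over their backs; the gripper's body (78 mm by 193 mm) begins 47 mm behind the grasp point.
Start: joints at [92.08, 20.546, 0.682, 0, -70.136, -16.507], TCP at [0.168, 0.654, 0.227] pointing down, gripper open.
Joint ranges: [-176.03, 176.03], [-82.01, 121.73], [-58.28, 71.71], [-173.87, 95.51], [-174.79, -0.11], [-173.66, 173.66]. Speed limits (degrees/s): [136.94, 136.94, 172.46, 180, 180, 180].

INTERFACE

Orientations are given as [roll, pitch, yaw] about the fixed x, y, z axes, in that order (R = Rz(yaw) Ry(pitch) Rx(roll)).
In Python, from plant import telemetry, snapshot, calibration, workorder gives the robot as it stands. The module is installed in compiled form; this text tells all that it offers.
- The arm moves only by the tool step_arm, never from a script. Its argument "plan" is text: rows parted by semicolons, each of 7 numbers parted by spaces: the finger opening in cm, from 0 to 8.76, then the shift along the tool's x, y, z in cm, then the turn, a rotation vector about the tool's x, y, z in degrees. A call has 1 to 12 rows; each row shifts and turns the commanded pose from where the row before left it, along the tool's axes as they then stand; what a row does not reach is not made up. A row lasts 1/12 s, in which the tool goes at most 41.7 mm and 7.16 degrees, less where a joint would pass 70% of its speed; a pose out of reach is approached as far as the arm can. A call with a gripper value outside its range is refused whole. The fingers move at their own pace and stop on an object; the grip force is fixed at half the most. Time passes only in rows, so rows that do not move let the fingers close. It gives the time, the measured TCP pose, the force and the opening at its end, in the units of the state.
- telemetry.get_obs(): the state, without advancing time (a new reading comes with each control period).
- snapshot(name): name is "scene" or "top" or "wrist"; returns the picture (480x640x3 uint8, blue, green, red); there is no depth.
- calibration(name): a dict with "K" (3x3 intrinsics, pixels), "camera_from_world" (4x4, takes a point from world to camera coordinates). Camera axes: x right, y up, looking along -z (the intrinsics and any distortion apply to the point x, -y, -z); pixel columns grow to the right and rows downward; lengths in m; the calibration is good to about 2 mm. The wrist camera is an equidistant fisheye: a pixel r from the principal point sees the ray r / f radians off the axis. A picture is of the moment at which its call begins: read the wrist's pose just before it. calibration takes no time and is no camera call; for the wrist camera it gives the pose at the moment of the call.
- workorder.close_job(): hands the job in, once; it reports no verdict.
The state is a dict: "clock": time; "joint_pos": joint angles; "qvel": joint speeds; "tau": joint torques, N m; "tool_pos": TCP position; "orientation": TCP orientation; "force": force on the tool from outside, world axes, zero at the start; "moment": the same for the moment, N m; "opening": finger opening in m.
Only numpy, scipy, OpenCV 4.12 (cv2) and the standard library are available. Lean on these libraries where they do the work, as an engineer would, in place of code of your own. Each camera call takes 0.05 s, during which the arm holds its last target.

## Working session

There is one attempt and no reset: what is moved stays moved. The work goes in short steps, Python scripts to look and compute and a tool call to move; the robot and the scene stay as the last step left them, time stands still between calls to the robot, and variables do not carry over. Pictures are saved under pics/ and viewed, and the job is handed in when it is done.

Besides the shell and the picture viewer there is one more tool, called after ">>>" as name(argument=value, ...), one argument or row to a line, values as JSON. step_arm: Moves the arm, as the interface text tells. Its arguments: {"type":"object","properties":{"plan":{"type":"string"}},"required":["plan"]}

```bash
mkdir -p pics; ls; python3 - <<'E'
from plant import telemetry, snapshot, calibration
import cv2
print(telemetry.get_obs())
for n in ["scene","top"]:
    cv2.imwrite(f"pics/{n}0.png",snapshot(n)); c=calibration(n); print(n,c)
E
```

```text
pics
{'clock': 0.0, 'joint_pos': array([ 9.20820681e+01,  2.05910338e+01,  6.33330562e-01, -2.06544824e-02,
       -7.01373340e+01, -1.65077700e+01]), 'qvel': array([ 0.04762973,  0.0131705 , -0.03412718, -0.06504306,  0.15567831,
       -0.04252381]), 'tau': array([ 9.10825838e-04, -5.82715559e+01,  2.93052864e+01,  6.99683726e+00,
        6.99693774e-03, -1.61065159e-04]), 'tool_pos': array([0.1680505 , 0.65322427, 0.22562219]), 'orientation': array([ 1.79903363e+02, -8.39086915e-03, -1.44327287e+01]), 'force': array([ 0.89808636,  0.67194368, -0.34928099]), 'moment': array([-0.03086201, -0.03691674, -0.00516278]), 'opening': 0.087777242522192}
scene {'K': array([[528.09955067,   0.        , 314.56320454],
       [  0.        , 528.09955067, 232.80682825],
       [  0.        ,   0.        ,   1.        ]]), 'camera_from_world': array([[-0.50101749,  0.86542466, -0.00465074,  0.2735158 ],
       [-0.72825063, -0.41868819,  0.54254145,  0.38211578],
       [ 0.46758154,  0.27520966,  0.84001616, -1.56465184],
       [ 0.        ,  0.        ,  0.        ,  1.        ]])}
top {'K': array([[532.39285817,   0.        , 312.18154164],
       [  0.        , 532.39285817, 243.02369246],
       [  0.        ,   0.        ,   1.        ]]), 'camera_from_world': array([[ 0.00549822, -0.99998391, -0.00139376,  0.01428407],
       [ 0.97506849,  0.00505202,  0.22184661, -0.55213605],
       [-0.221836  , -0.00257878,  0.97508058, -1.12159951],
       [ 0.        ,  0.        ,  0.        ,  1.        ]])}
```

View pics/scene0.png

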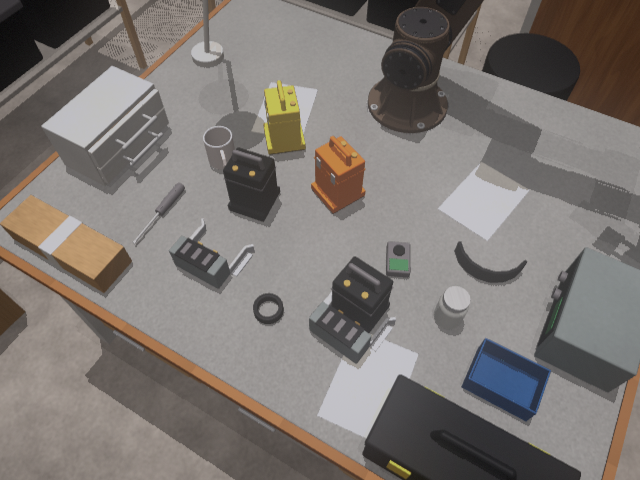

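View pics/top0.png

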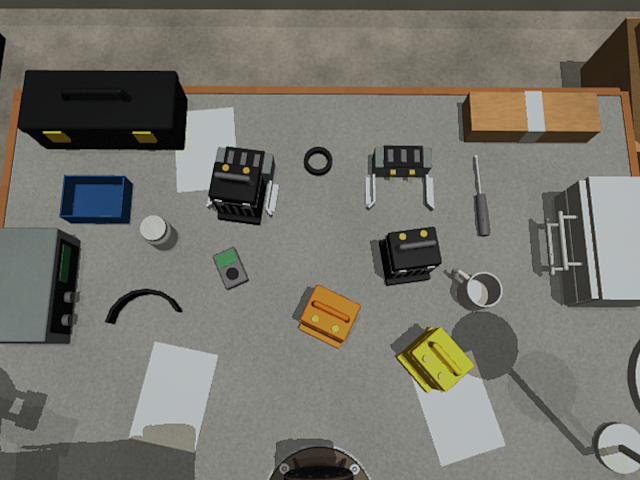

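Candidates, as scene / top pixels:
- Loose black box (253,182) / (411,255): standing in front of the empty dock at top (400,165).
- Docked black box (362,292) / (240,185).
- Orange box (340,175) / (330,315) and yellow box (284,120) / (435,360): the decoys.
- Black tool case (470,440) / (105,110).

I choose the loose black one. Next is a close crop to check it and measure.

```bash
python3 - <<'E'
import cv2
t=cv2.imread("pics/top0.png"); s=cv2.imread("pics/scene0.png")
cv2.imwrite("pics/tc.png",cv2.resize(t[130:330,350:510],None,fx=4,fy=4,interpolation=cv2.INTER_CUBIC)[:800][:600])
a=cv2.resize(t[135:285,350:510],None,fx=4,fy=4,interpolation=cv2.INTER_CUBIC);cv2.imwrite("pics/tc.png",a)
a=cv2.resize(t[220:400,290:510],None,fx=3.3,fy=3.3,interpolation=cv2.INTER_CUBIC);cv2.imwrite("pics/tc2.png",a)
a=cv2.resize(s[120:290,130:320],None,fx=3.5,fy=3.5,interpolation=cv2.INTER_CUBIC);cv2.imwrite("pics/sc.png",a)
E
```

```text
(no output)
```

View pics/tc.png

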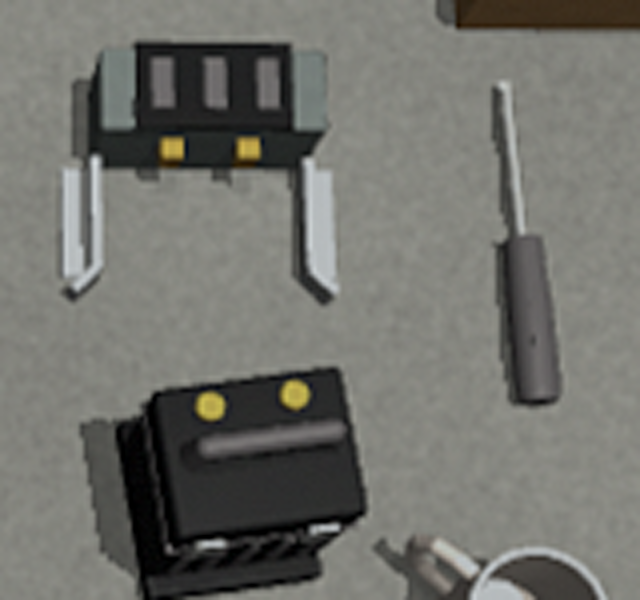

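View pics/tc2.png

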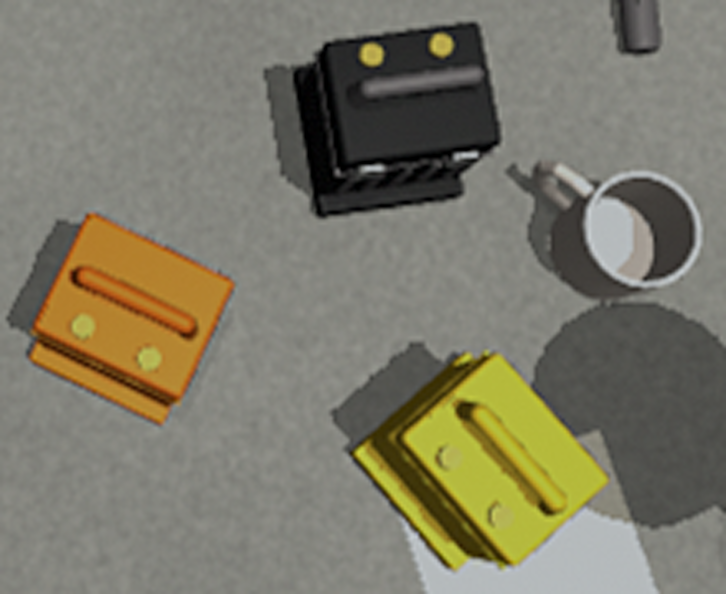

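View pics/sc.png

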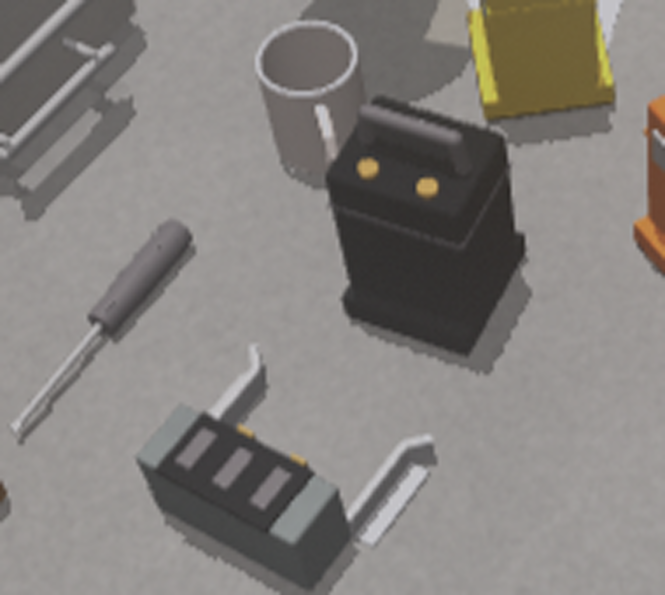

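The close crop confirms it. It is the black box with two gold terminals at top-crop (210,405) and (295,393) facing the empty dock, yawed a few degrees, and the mug stands right behind it to the right. Next I cast rays for positions.

```bash
cat > h.py <<'E'
import numpy as np
from plant import calibration
def ray(cam,u,v):
    c=calibration(cam);K=c["K"];T=c["camera_from_world"];R=T[:3,:3];t=T[:3,3]
    d=np.array([(u-K[0,2])/K[0,0],-(v-K[1,2])/K[1,1],-1.])
    return -R.T@t, R.T@d
def onz(cam,u,v,z):
    o,d=ray(cam,u,v); return o+d*(z-o[2])/d[2]
def proj(cam,p):
    c=calibration(cam);K=c["K"];q=c["camera_from_world"]@np.append(p,1)
    return K[0,0]*q[0]/-q[2]+K[0,2], K[1,1]*-q[1]/-q[2]+K[1,2]
CR={'tc':('top',4,350,135),'tc2':('top',3.3,290,220),'sc':('scene',3.5,130,120)}
def P(cr,u,v,z):
    n,s,a,b=CR[cr]; return onz(n,(u+.5)/s-.5+a,(v+.5)/s-.5+b,z)
E
python3 - <<'E'
from h import *
np.set_printoptions(precision=4,suppress=True)
def show(n,l):
    print(n)
    for a in l: print("  ",a,P(*a)[:2])
show("box top",[('tc',150,393,.15),('tc',340,369,.15),('tc',366,512,.15),('tc',170,545,.15),('sc',330,180,.15),('sc',468,247,.15),('sc',505,145,.15),('sc',378,100,.15)])
show("term",[('tc',210,405,.152),('tc',295,393,.152),('sc',368,168,.152),('sc',428,187,.152)])
show("ledge bottoms",[('tc2',318,216,0),('tc2',463,193,0),('sc',349,315,0),('sc',470,352,0)])
show("dock blk top",[('tc',103,47,.07),('tc',323,47,.07),('tc',327,128,.07),('tc',98,130,.07),('sc',185,403,.07),('sc',138,460,.07),('sc',283,530,.07),('sc',337,483,.07)])
show("blk bottom front",[('tc',100,165,0),('tc',312,165,0)])
show("rail tops L/R inner",[('tc',97,160,.025),('tc',98,265,.025),('tc',75,290,.025),('tc',306,165,.025),('tc',314,265,.025),('tc',338,292,.025),('sc',258,350,.025),('sc',430,438,.025)])
show("mug rim c",[('tc2',642,230,.09),('tc2',585,230,.09),('tc2',700,230,.09),('sc',307,58,.09)])
show("mug handle",[('tc2',545,168,.06),('tc2',545,168,.08)])
show("orange top",[('tc2',90,213,.15),('tc2',235,285,.15),('tc2',182,403,.15),('tc2',35,330,.15)])
show("yellow top",[('tc2',495,352,.15),('tc2',608,480,.15),('tc2',512,567,.15),('tc2',402,433,.15)])
show("yel ledge",[('tc2',352,450,.02),('tc2',458,570,.02)])
E
```

```text
box top
   ('tc', 150, 393, 0.15) [ 0.5543 -0.1374]
   ('tc', 340, 369, 0.15) [ 0.5676 -0.2359]
   ('tc', 366, 512, 0.15) [ 0.4925 -0.2457]
   ('tc', 170, 545, 0.15) [ 0.4749 -0.1455]
   ('sc', 330, 180, 0.15) [ 0.5704 -0.23  ]
   ('sc', 468, 247, 0.15) [ 0.5716 -0.1192]
   ('sc', 505, 145, 0.15) [ 0.4864 -0.1449]
   ('sc', 378, 100, 0.15) [ 0.4958 -0.2426]
term
   ('tc', 210, 405, 0.152) [ 0.5476 -0.1678]
   ('tc', 295, 393, 0.152) [ 0.5542 -0.2117]
   ('sc', 368, 168, 0.152) [ 0.5504 -0.2127]
   ('sc', 428, 187, 0.152) [ 0.544  -0.1687]
ledge bottoms
   ('tc2', 318, 216, 0) [ 0.4677 -0.153 ]
   ('tc2', 463, 193, 0) [ 0.4845 -0.2548]
   ('sc', 349, 315, 0) [ 0.5779 -0.2349]
   ('sc', 470, 352, 0) [ 0.5611 -0.1397]
dock blk top
   ('tc', 103, 47, 0.07) [ 0.7792 -0.127 ]
   ('tc', 323, 47, 0.07) [ 0.7798 -0.2536]
   ('tc', 327, 128, 0.07) [ 0.7304 -0.2538]
   ('tc', 98, 130, 0.07) [ 0.7286 -0.1231]
   ('sc', 185, 403, 0.07) [ 0.7276 -0.2512]
   ('sc', 138, 460, 0.07) [ 0.7784 -0.2505]
   ('sc', 283, 530, 0.07) [ 0.7733 -0.1371]
   ('sc', 337, 483, 0.07) [ 0.7276 -0.1273]
blk bottom fr
[... 527 characters left out ...]
, 585, 230, 0.09) [ 0.4464 -0.3124]
   ('tc2', 700, 230, 0.09) [ 0.4468 -0.3865]
   ('sc', 307, 58, 0.09) [ 0.447  -0.3495]
mug handle
   ('tc2', 545, 168, 0.06) [ 0.492  -0.2969]
   ('tc2', 545, 168, 0.08) [ 0.4885 -0.2915]
orange top
   ('tc2', 90, 213, 0.15) [0.4469 0.007 ]
   ('tc2', 235, 285, 0.15) [ 0.4034 -0.0811]
   ('tc2', 182, 403, 0.15) [ 0.3328 -0.0484]
   ('tc2', 35, 330, 0.15) [0.3756 0.0399]
yellow top
   ('tc2', 495, 352, 0.15) [ 0.364  -0.2366]
   ('tc2', 608, 480, 0.15) [ 0.2894 -0.2999]
   ('tc2', 512, 567, 0.15) [ 0.2395 -0.2407]
   ('tc2', 402, 433, 0.15) [ 0.316  -0.1791]
yel ledge
   ('tc2', 352, 450, 0.02) [ 0.3079 -0.1689]
   ('tc2', 458, 570, 0.02) [ 0.2313 -0.2362]
```

>>> step_arm(
  plan="6 0 0 -0.5 0 0 -2.34;6 0 0 -0.5 0 0 -2.34;6 0 0 -0.5 0 0 -2.34;6 0 0 -0.5 0 0 -2.34;6 0 0 -0.5 0 0 -2.34;6 0 0 -0.5 0 0 -2.34;6 0 0 -0.5 0 0 -2.34;6 0 0 -0.5 0 0 -2.34;6 0 0 -0.5 0 0 -2.34;6 0 0 -0.5 0 0 -2.34",
)

```text
clock: 0.93
tool_pos: [0.1681, 0.6534, 0.2762]
orientation: [179.9, 0.0, 9.1]
force: [0.5, 0.0, 0.7]
opening: 0.0597
```

```bash
cat > go.py <<'E'
import sys,numpy as np
from plant import telemetry
from scipy.spatial.transform import Rotation as R
# go.py x y z yaw tilt : tool-frame shift (cm) and rotvec (deg) from measured pose
def go(x,y,z,yaw,tilt):
    o=telemetry.get_obs(); A=R.from_euler('xyz',o['orientation'],degrees=True)
    B=R.from_euler('xyz',[180,0,yaw],degrees=True)*R.from_euler('y',tilt,degrees=True)
    d=A.inv().apply(np.array([x,y,z])-o['tool_pos'])*100
    print('t',round(o['clock'],2),'pos',o['tool_pos'].round(4),'rpy',o['orientation'].round(2),'F',o['force'].round(1))
    print('shift cm',d.round(2),'norm',np.linalg.norm(d).round(2),'rot',(A.inv()*B).as_rotvec(degrees=True).round(2), 'joints',o['joint_pos'].round(1))
go(*map(float,sys.argv[1:]))
E
python3 go.py .44 .25 .277 9 0
```

```text
t 0.93 pos [0.1681 0.6534 0.2762] rpy [1.7994e+02 2.0000e-02 9.0900e+00] F [0.5 0.  0.7]
shift cm [ 2.048e+01  4.413e+01 -4.000e-02] norm 48.65 rot [0.06 0.02 0.09] joints [ 92.1  19.2   5.1  -0.  -76.    7. ]
```

>>> step_arm(
  plan="6 1.7 3.67 0 0 0 0;6 1.7 3.67 0 0 0 0;6 1.7 3.67 0 0 0 0;6 1.7 3.67 0 0 0 0;6 1.7 3.67 0 0 0 0;6 1.7 3.67 0 0 0 0;6 1.7 3.67 0 0 0 0;6 1.7 3.67 0 0 0 0;6 1.7 3.67 0 0 0 0;6 1.7 3.67 0 0 0 0;6 1.7 3.67 0 0 0 0;6 1.7 3.67 0 0 0 0",
)

```text
clock: 1.93
tool_pos: [0.4388, 0.2486, 0.2766]
orientation: [-180.0, 0.0, 9.0]
force: [0.3, 0.3, 0.1]
opening: 0.0603
```

```bash
python3 go.py .45 -.19 .277 9 0
```

```text
t 1.93 pos [0.4388 0.2486 0.2766] rpy [-179.99    0.      8.99] F [0.3 0.3 0.1]
shift cm [-5.75 43.49 -0.05] norm 43.87 rot [-0.01  0.   -0.01] joints [ 51.9   2.5 -15.8  -0.  -71.7  47.1]
```

>>> step_arm(
  plan="6 -0.48 3.62 0 0 0 0;6 -0.48 3.62 0 0 0 0;6 -0.48 3.62 0 0 0 0;6 -0.48 3.62 0 0 0 0;6 -0.48 3.62 0 0 0 0;6 -0.48 3.62 0 0 0 0;6 -0.48 3.62 0 0 0 0;6 -0.48 3.62 0 0 0 0;6 -0.48 3.62 0 0 0 0;6 -0.48 3.62 0 0 0 0;6 -0.48 3.62 0 0 0 0;6 -0.48 3.62 0 0 0 0",
)

```text
clock: 2.93
tool_pos: [0.4486, -0.1893, 0.2766]
orientation: [-180.0, -0.0, 9.0]
force: [1.7, 0.8, 0.8]
opening: 0.06
```

```bash
python3 go.py .44 -.2 .26 9 20; python3 - <<'E'
from plant import snapshot
import cv2
cv2.imwrite("pics/t1.png",snapshot("top"));cv2.imwrite("pics/w1.png",snapshot("wrist"))
E
```

```text
t 2.93 pos [ 0.4486 -0.1893  0.2766] rpy [-1.7999e+02 -1.0000e-02  8.9800e+00] F [1.7 0.8 0.8]
shift cm [-1.02  0.92  1.66] norm 2.15 rot [-1.000e-02  1.999e+01 -2.000e-02] joints [  0.3   0.7 -17.6  -0.  -71.7  98.7]
```

View pics/t1.png

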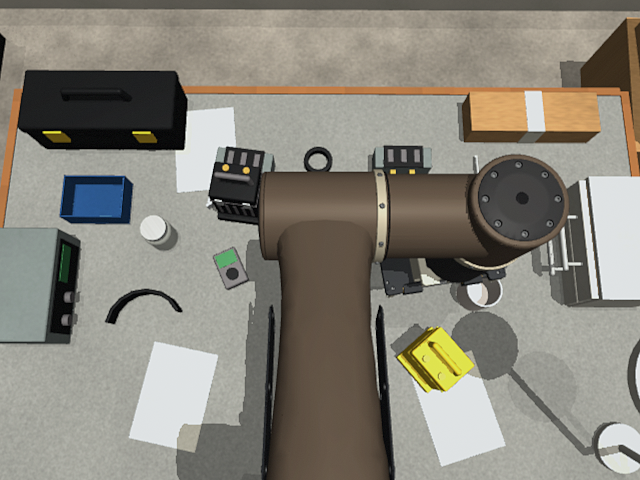

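View pics/w1.png

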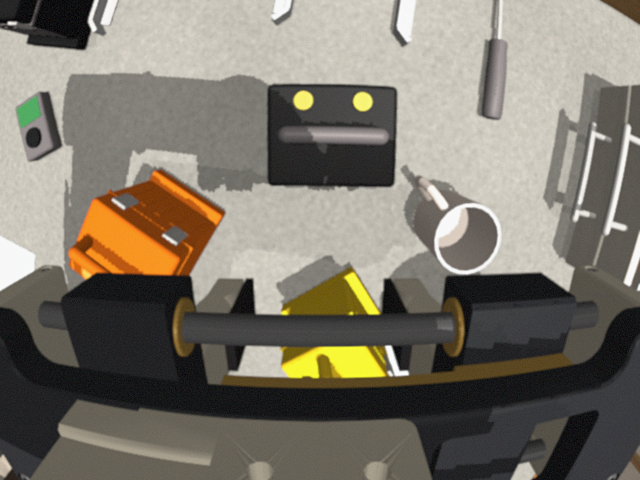

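The top view shows the arm over the box, with the yellow box at (435,360). In the wrist view the loose box is at (332,135), flush with the tool's yaw, and the mug is at (457,230) with its handle to the box's right. Next I check where the camera sits and re-measure the clearances.

```bash
cat >> h.py <<'E'
def wray(c,u,v):
    K=c["K"];T=c["camera_from_world"];R=T[:3,:3];t=T[:3,3]
    x=u-K[0,2];y=v-K[1,2];r=np.hypot(x,y);th=r/K[0,0]
    d=np.array([np.sin(th)*x/r,-np.sin(th)*y/r,-np.cos(th)])
    return -R.T@t,R.T@d
def W(c,u,v,z):
    o,d=wray(c,u,v);return o+d*(z-o[2])/d[2]
E
python3 - <<'E'
from h import *
from plant import telemetry
from scipy.spatial.transform import Rotation as R
np.set_printoptions(precision=4,suppress=True)
c=calibration("wrist");o=telemetry.get_obs()
A=R.from_euler('xyz',o['orientation'],degrees=True)
cp=W(c,300,100,.15)*0+wray(c,300,100)[0]
print("cam in tool",A.inv().apply(cp-o['tool_pos']),c["K"][0,0])
for n,u,v,z in [("boxFL",268,87,.15),("FR",396,88,.15),("BR",394,185,.15),("BL",268,184,.15),("t1",303,100,.152),("t2",363,101,.152),("mug handle",418,182,.07),("mugrimL",413,232,.09),("yellow corner",350,264,.02),("yc .15",350,264,.15),("or ledge R",224,212,.026),("orange topR",190,270,.15),("or top2",155,172,.026),("railLend",283,15,.025),("railRend",405,40,.025)]:
    print(n,W(c,u,v,z)[:2])
E
```

```text
cam in tool [ 0.074   0.0005 -0.1582] 371.64829954431775
boxFL [ 0.5536 -0.138 ]
FR [ 0.5685 -0.2339]
BR [ 0.4937 -0.2452]
BL [ 0.4794 -0.1484]
t1 [ 0.5469 -0.1659]
t2 [ 0.5533 -0.2102]
mug handle [ 0.4931 -0.2873]
mugrimL [ 0.4456 -0.2868]
yellow corner [ 0.3799 -0.2412]
yc .15 [ 0.4245 -0.2222]
or ledge R [ 0.4219 -0.0875]
orange topR [ 0.3979 -0.0898]
or top2 [0.4582 0.0022]
railLend [ 0.6525 -0.1223]
railRend [ 0.6466 -0.2592]
```

```bash
python3 - <<'E'
import cv2
from h import *
c=calibration("wrist")
for z in (.03,.045,.06,.075,.09): print(z,W(c,418,182,z)[:2].round(4),P('tc2',545,168,z)[:2].round(4))
w=cv2.imread("pics/w1.png");s=cv2.imread("pics/scene0.png")
cv2.imwrite("pics/w1c.png",cv2.resize(w[150:280,60:260],None,fx=4,fy=4,interpolation=cv2.INTER_CUBIC))
cv2.imwrite("pics/w1m.png",cv2.resize(w[150:280,380:510],None,fx=4,fy=4,interpolation=cv2.INTER_CUBIC))
cv2.imwrite("pics/s1o.png",cv2.resize(s[120:220,180:380],None,fx=4,fy=4,interpolation=cv2.INTER_CUBIC))
E
```

```text
0.03 [ 0.4899 -0.299 ] [ 0.4973 -0.305 ]
0.045 [ 0.4911 -0.2946] [ 0.4946 -0.301 ]
0.06 [ 0.4923 -0.2903] [ 0.492  -0.2969]
0.075 [ 0.4935 -0.2859] [ 0.4894 -0.2929]
0.09 [ 0.4947 -0.2815] [ 0.4867 -0.2888]
```

View pics/w1c.png

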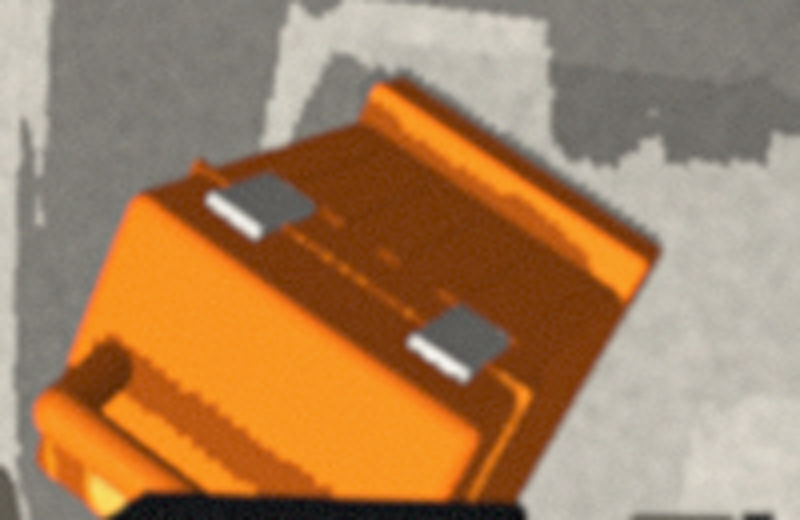

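View pics/w1m.png

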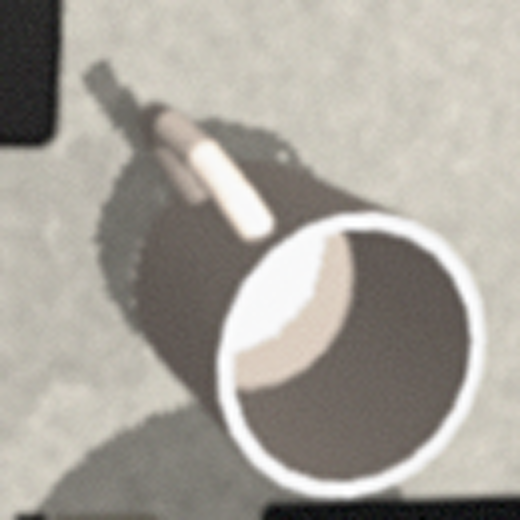

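View pics/s1o.png

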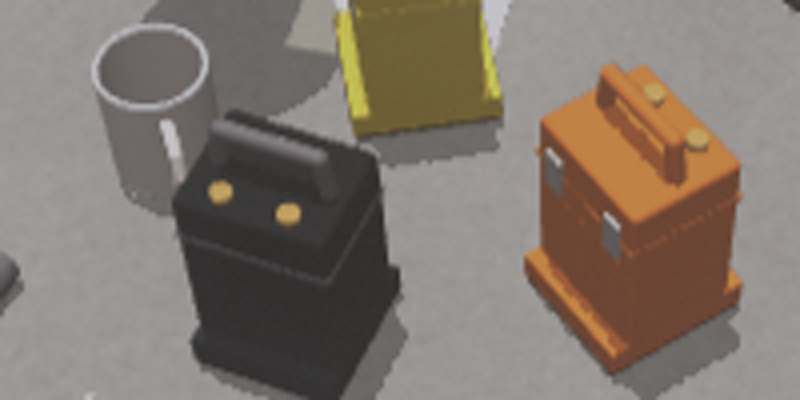

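```bash
python3 - <<'E'
from h import *
c=calibration("wrist")
print(W(c,179.4,258.7,.15)[:2],onz('scene',337,175,.15)[:2],onz('top',361,306.2,.15)[:2])
print('ledge',W(c,224.5,212,.005)[:2],onz('scene',332.5,212.5,0)[:2])
# triangulate handle tip
o1,d1=wray(c,418.4,176.5); o2,d2=ray('top',(541.5)/3.3-.5+290,166.5/3.3-.5+220)
A=np.stack([d1,-d2],1);s=np.linalg.lstsq(A,o2-o1,rcond=None)[0];print('handle',o1+d1*s[0],o2+d2*s[1])
E
```

```text
[ 0.40656451 -0.07971233] [0.44910415 0.00500669] [ 0.40299532 -0.0813237 ]
ledge [ 0.41687013 -0.08332705] [ 4.53513331e-01 -4.08090868e-04]
handle [ 0.49662249 -0.29594226  0.038019  ] [ 0.49701572 -0.29989382  0.03914277]
```

```bash
python3 go.py .452 -.188 .25 5 19
```

```text
t 3.03 pos [ 0.4485 -0.1916  0.2759] rpy [1.7998e+02 1.0000e-01 8.6900e+00] F [-0.6  0.6  0.1]
shift cm [ 0.41 -0.3   2.59] norm 2.64 rot [-0.59 19.09  3.66] joints [  0.1   0.9 -17.6   0.  -71.7  98.6]
```

>>> step_arm(
  plan="6 0 0 0 -0.15 4.77 0.95;6 0 0 0 -0.15 4.77 0.95;6 0 0 0 -0.15 4.77 0.95;6 0 0 0 -0.15 4.77 0.95;6 0 0 0 0 0 0",
)

```text
clock: 3.45
tool_pos: [0.4466, -0.1871, 0.2761]
orientation: [-179.9, -19.4, 5.0]
force: [-1.0, 0.4, -1.3]
opening: 0.0601
```

```bash
python3 go.py .452 -.188 .11 5 19
```

```text
t 3.45 pos [ 0.4466 -0.1871  0.2761] rpy [-179.86  -19.36    4.99] F [-1.   0.4 -1.3]
shift cm [-5.01  0.17 15.84] norm 16.62 rot [-0.14 -0.36 -0.01] joints [ -1.3 -10.5 -29.2  -2.8 -52.1  97.7]
```

>>> step_arm(
  plan="6 -0.62 0.02 1.98 0 0 0;6 -0.62 0.02 1.98 0 0 0;6 -0.62 0.02 1.98 0 0 0;6 -0.62 0.02 1.98 0 0 0;6 -0.62 0.02 1.98 0 0 0;6 -0.62 0.02 1.98 0 0 0;6 -0.62 0.02 1.98 0 0 0;6 -0.62 0.02 1.98 0 0 0;6 0 0 0 0 0 0",
)

```text
clock: 4.2
tool_pos: [0.4518, -0.188, 0.1066]
orientation: [-179.9, -18.7, 5.1]
force: [-1.5, 0.2, -0.6]
opening: 0.0604
```

```bash
python3 go.py .452 -.188 .03 5 19; python3 - <<'E'
from plant import snapshot
import cv2
cv2.imwrite("pics/s2.png",snapshot("scene")[60:260,160:420].repeat(3,0).repeat(3,1));cv2.imwrite("pics/w2.png",snapshot("wrist"))
E
```

```text
t 4.2 pos [ 0.4518 -0.188   0.1066] rpy [-179.85  -18.67    5.08] F [-1.5  0.2 -0.6]
shift cm [-2.43  0.02  7.27] norm 7.66 rot [-0.17  0.33  0.08] joints [ -1.5   1.5 -42.8  -4.9 -27.3 100.6]
```

View pics/s2.png

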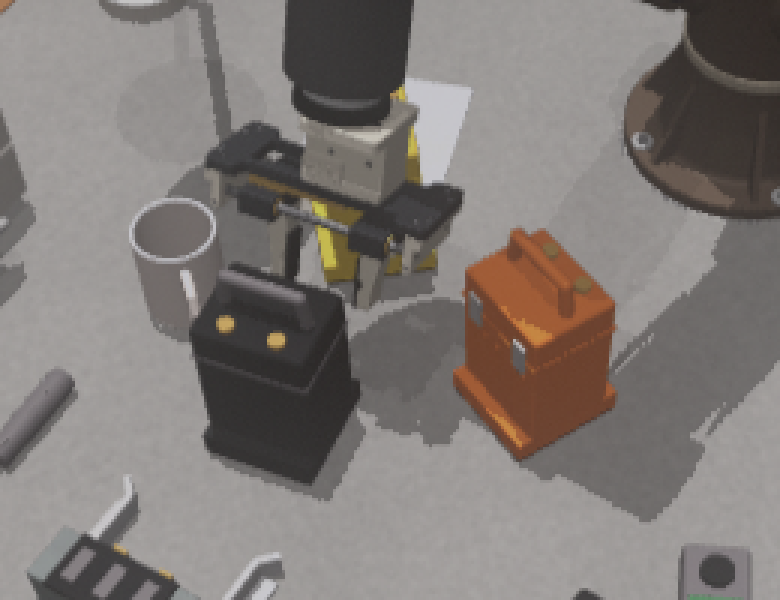

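View pics/w2.png

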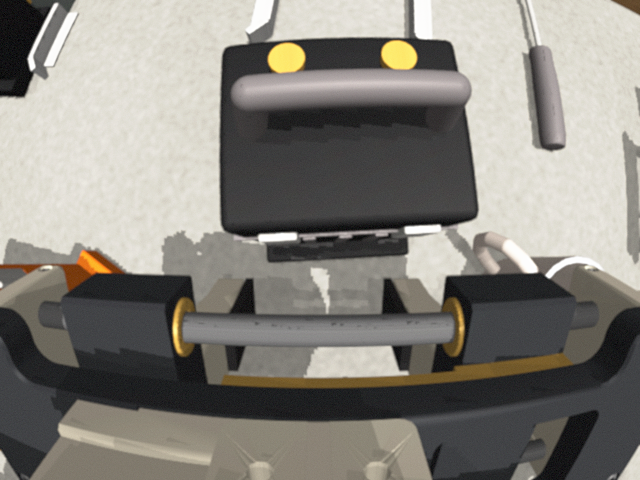

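```bash
python3 - <<'E'
from h import *
from plant import telemetry
from scipy.spatial.transform import Rotation as R
o=telemetry.get_obs();A=R.from_euler('xyz',o['orientation'],degrees=True);z=A.apply([0,0,1]);x=A.apply([1,0,0])
for s in (0,.06,.1,.14,.17,.2,.23,.3):
    p=o['tool_pos']-s*z;u,v=proj('scene',p); q=(calibration('scene')["camera_from_world"]@np.append(p,1))[2]
    print(s,p.round(3),((u-160)*3,(v-60)*3),'px/m*3',3*528/-q)
E
```

```text
0 [ 0.454 -0.188  0.11 ] (np.float64(321.70521860380586), np.float64(288.70036597960313)) px/m*3 1207.757853038345
0.06 [ 0.435 -0.19   0.167] (np.float64(327.2715392750762), np.float64(225.00999680472094)) px/m*3 1243.9022757718112
0.1 [ 0.422 -0.191  0.205] (np.float64(331.17127949308224), np.float64(180.38879927780073)) px/m*3 1269.2249022093815
0.14 [ 0.409 -0.193  0.243] (np.float64(335.2330963792781), np.float64(133.91310513789603)) px/m*3 1295.5999594996206
0.17 [ 0.399 -0.194  0.271] (np.float64(338.3919963214157), np.float64(97.76867232796604)) px/m*3 1316.1120035632416
0.2 [ 0.389 -0.194  0.299] (np.float64(341.6525292474777), np.float64(60.461345274468044)) px/m*3 1337.283992633908
0.23 [ 0.38  -0.195  0.328] (np.float64(345.0196801893586), np.float64(21.93408476954781)) px/m*3 1359.1482965858684
0.3 [ 0.357 -0.197  0.394] (np.float64(353.3215322958773), np.float64(-73.05649459618729)) px/m*3 1413.05565653325
```

>>> step_arm(
  plan="6 -0.48 0 1.45 0 0 0;6 -0.48 0 1.45 0 0 0;6 -0.48 0 1.45 0 0 0;6 -0.48 0 1.45 0 0 0;6 -0.48 0 1.45 0 0 0;6 0 0 0 0 0 0",
)

```text
clock: 4.8
tool_pos: [0.4551, -0.1882, 0.0334]
orientation: [-179.9, -19.0, 5.1]
force: [0.1, 0.2, 0.2]
opening: 0.06
```

```bash
python3 go.py .452 -.188 .013 5 19; python3 - <<'E'
from plant import snapshot
import cv2
cv2.imwrite("pics/s3.png",snapshot("scene")[60:260,160:420].repeat(3,0).repeat(3,1));cv2.imwrite("pics/w3.png",snapshot("wrist"))
E
```

```text
t 4.8 pos [ 0.4551 -0.1882  0.0334] rpy [-179.92  -18.98    5.12] F [0.1 0.2 0.2]
shift cm [-0.96 -0.05  1.83] norm 2.07 rot [-0.12  0.02  0.11] joints [ -1.7   9.9 -46.1  -8.7 -15.3 104.9]
```

View pics/s3.png

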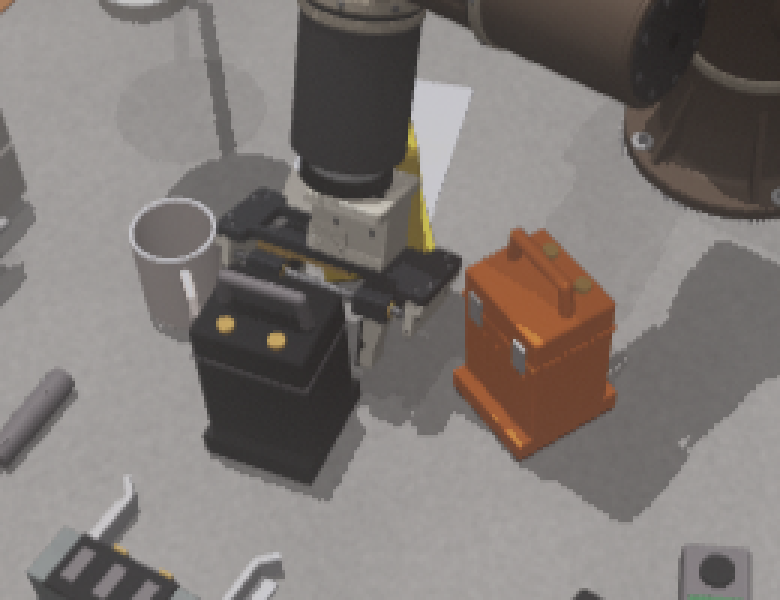

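View pics/w3.png

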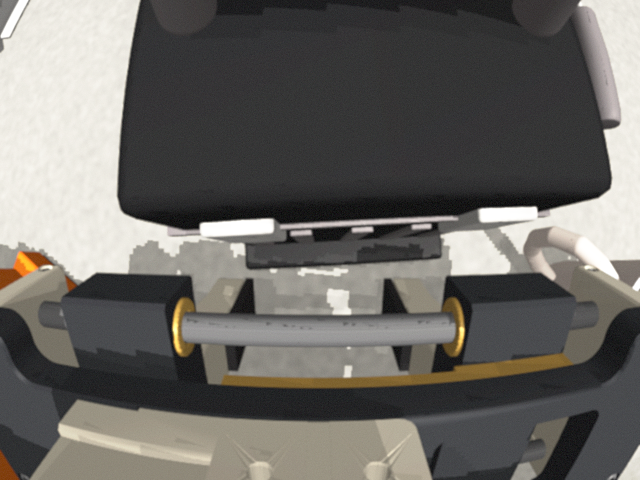

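>>> step_arm(
  plan="6 -0.32 0 0.61 0 0 0;6 -0.32 0 0.61 0 0 0;6 -0.32 0 0.61 0 0 0;6 0 0 0 0 0 0",
)

```text
clock: 5.23
tool_pos: [0.4514, -0.1887, 0.0128]
orientation: [-179.9, -19.0, 5.1]
force: [-1.0, -0.7, -0.3]
opening: 0.0599
```

```bash
python3 go.py .482 -.188 .013 3 19
```

```text
t 5.23 pos [ 0.4514 -0.1887  0.0128] rpy [-179.93  -19.01    5.1 ] F [-1.  -0.7 -0.3]
shift cm [2.89 0.21 0.98] norm 3.06 rot [-0.75 -0.01  1.98] joints [ -2.1  12.3 -46.6 -11.2 -12.4 107.7]
```

>>> step_arm(
  plan="6 0.28 0.02 0.098 0 0 0;6 0.28 0.02 0.098 0 0 0;6 0.28 0.02 0.098 0 0 0;6 0.28 0.02 0.098 0 0 0;6 0.28 0.02 0.098 0 0 0;6 0.28 0.02 0.098 0 0 0;6 0.28 0.02 0.098 0 0 0;6 0.28 0.02 0.098 0 0 0;6 0 0 0 0 0 0",
)

```text
clock: 5.98
tool_pos: [0.4737, -0.188, 0.0128]
orientation: [-179.9, -18.8, 5.1]
force: [-5.2, -0.2, -1.7]
opening: 0.06
```

```bash
python3 go.py .502 -.188 .013 3 19; python3 - <<'E'
from plant import snapshot
import cv2
cv2.imwrite("pics/s4.png",snapshot("scene")[60:260,160:420].repeat(3,0).repeat(3,1));cv2.imwrite("pics/w4.png",snapshot("wrist"))
E
```

```text
t 5.98 pos [ 0.4737 -0.188   0.0128] rpy [-179.88  -18.83    5.07] F [-5.2 -0.2 -1.7]
shift cm [2.68 0.25 0.89] norm 2.83 rot [-0.79  0.18  1.96] joints [ -1.7  13.8 -44.5 -10.2 -13.2 106.4]
```

View pics/s4.png

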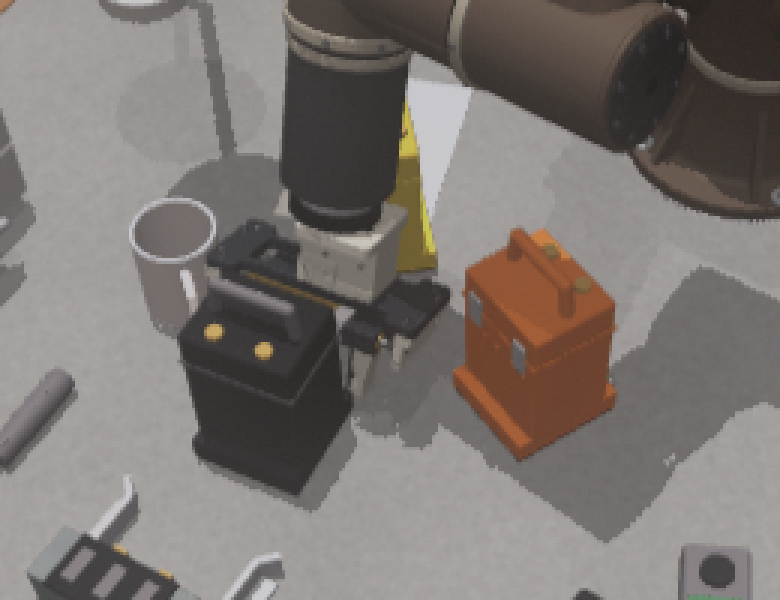

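View pics/w4.png

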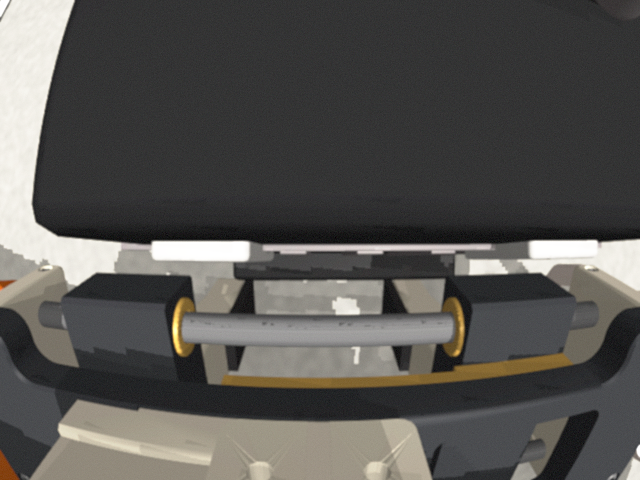

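>>> step_arm(
  plan="6 0.378 0.03 0.129 -0.14 0 0.42;6 0.378 0.03 0.129 -0.14 0 0.42;6 0.378 0.03 0.129 -0.14 0 0.42;6 0.378 0.03 0.129 -0.14 0 0.42;6 0.378 0.02 0.129 -0.14 0 0.42;6 0.378 0.02 0.129 -0.14 0 0.42;6 0.378 0.02 0.129 -0.14 0 0.42;6 0.378 0.02 0.129 -0.14 0 0.42;6 0.378 0.01 0.129 -0.14 0 0.42;6 0.378 0.01 0.129 -0.14 0 0.42;6 0.378 0 0.129 -0.14 0 0.42;6 0 0 0 0 0 0",
)

```text
clock: 7.08
tool_pos: [0.5196, -0.188, 0.0133]
orientation: [-179.9, -19.0, 0.2]
force: [-1.6, -1.5, -0.4]
opening: 0.0595
```

```bash
python3 go.py .55 -.188 .013 0 19; python3 - <<'E'
from plant import snapshot
import cv2
cv2.imwrite("pics/s5.png",snapshot("scene")[100:300,130:390].repeat(3,0).repeat(3,1));cv2.imwrite("pics/t5.png",snapshot("top")[120:320,340:540].repeat(3,0).repeat(3,1))
E
```

```text
t 7.08 pos [ 0.5196 -0.188   0.0133] rpy [-179.9   -18.96    0.22] F [-1.6 -1.5 -0.4]
shift cm [2.87 0.01 1.02] norm 3.04 rot [-0.17  0.04  0.21] joints [  0.4  16.4 -44.4  -0.3 -10.3  90.1]
```

View pics/s5.png

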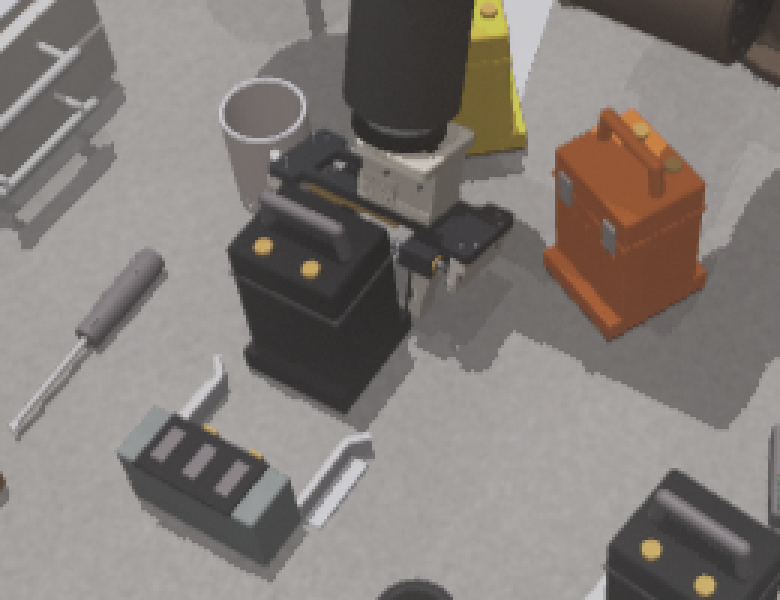

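View pics/t5.png

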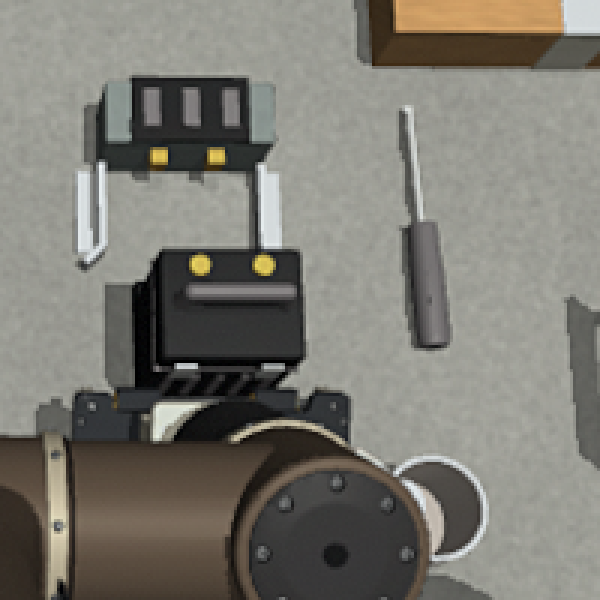

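```bash
python3 - <<'E'
from h import *
T=lambda u,v,z:onz('top',(u+.5)/3-.5+340,(v+.5)/3-.5+120,z)[:2].round(4)
S=lambda u,v,z:onz('scene',(u+.5)/3-.5+130,(v+.5)/3-.5+100,z)[:2].round(4)
print('term',T(200,264.5,.152),T(263,264.5,.152),S(263,246,.152),S(311,269,.152))
print('corners',T(160,251,.15),T(300,249.5,.15),T(303,359,.15),T(157,363,.15))
print('ledge front bottom',S(247,358,0),S(346,411,0))
E
```

```text
term [ 0.6077 -0.1785] [ 0.6079 -0.2222] [ 0.6049 -0.2237] [ 0.6048 -0.179 ]
corners [ 0.6179 -0.1513] [ 0.6195 -0.2488] [ 0.5412 -0.2472] [ 0.5379 -0.147 ]
ledge front bottom [ 0.6239 -0.2564] [ 0.6262 -0.1536]
```

>>> step_arm(
  plan="6 0.33 -0.14 0.114 0 0 0;6 0.33 -0.14 0.114 0 0 0;6 0.33 -0.14 0.114 0 0 0;6 0.33 -0.14 0.114 0 0 0;6 0.33 -0.14 0.114 0 0 0;6 0.33 -0.14 0.114 0 0 0;6 0.33 -0.14 0.114 0 0 0;6 0 0 0 0 0 0",
)

```text
clock: 7.85
tool_pos: [0.5455, -0.1779, 0.0141]
orientation: [-179.9, -19.1, 0.3]
force: [-1.0, -0.1, -1.5]
opening: 0.0601
```

```bash
cat > look.py <<'E'
import sys
from plant import snapshot
import cv2
n=sys.argv[1]
cv2.imwrite(f"pics/s{n}.png",snapshot("scene")[100:300,130:390].repeat(3,0).repeat(3,1));cv2.imwrite(f"pics/t{n}.png",snapshot("top")[120:320,340:540].repeat(3,0).repeat(3,1))
E
python3 go.py .55 -.178 .013 0 19;python3 look.py 6
```

```text
t 7.85 pos [ 0.5455 -0.1779  0.0141] rpy [-179.91  -19.13    0.28] F [-1.  -0.1 -1.5]
shift cm [0.39 0.01 0.26] norm 0.47 rot [-0.18 -0.13  0.27] joints [  1.7  17.7 -43.    2.1 -10.2  86.5]
```

View pics/s6.png

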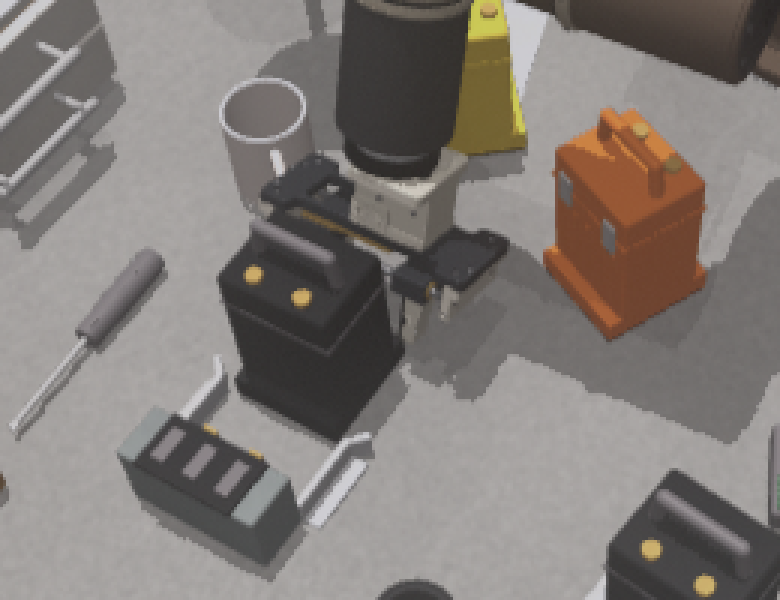

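View pics/t6.png

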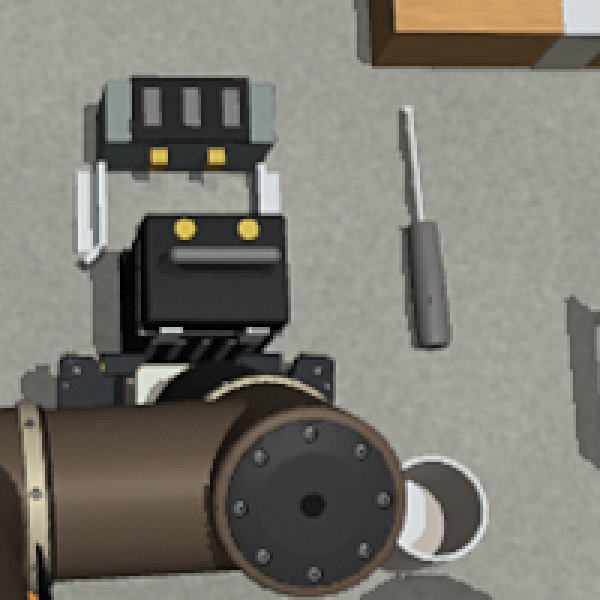

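```bash
cat >> h.py <<'E'
T3=lambda u,v,z:onz('top',(u+.5)/3-.5+340,(v+.5)/3-.5+120,z)[:2].round(4)
S3=lambda u,v,z:onz('scene',(u+.5)/3-.5+130,(v+.5)/3-.5+100,z)[:2].round(4)
E
python3 - <<'E'
from h import *
print('term',T3(185,229,.152),T3(249,229,.152),S3(254,275,.152),S3(302,298,.152))
print('corners',T3(144,214.5,.15),T3(286,214.5,.15))
print('dock rails inner',T3(105,200,.025),T3(258,200,.025))
print('gold',T3(159,156,.05),T3(217,156,.05),'blk',T3(104,141,.07),T3(274,141,.07))
E
```

```text
term [ 0.6334 -0.1689] [ 0.6336 -0.2135] [ 0.631  -0.2132] [ 0.6307 -0.1692]
corners [ 0.6445 -0.1409] [ 0.645  -0.2403]
dock rails inner [ 0.6979 -0.1288] [ 0.6985 -0.2487]
gold [ 0.7253 -0.1682] [ 0.7255 -0.213 ] blk [ 0.7297 -0.1236] [ 0.7303 -0.2529]
```

>>> step_arm(
  plan="6 0.473 0 0.166 0 0 0;6 0.473 0 0.166 0 0 0;6 0.473 0 0.166 0 0 0;6 0.473 0 0.166 0 0 0;6 0.473 0 0.166 0 0 0;6 0.473 0 0.166 0 0 0;6 0.473 0 0.166 0 0 0;6 0.473 0 0.166 0 0 0;6 0.473 0 0.166 0 0 0;6 0.473 0 0.166 0 0 0;6 0.473 0 0.166 0 0 0;6 0 0 0 0 0 0",
)

```text
clock: 8.95
tool_pos: [0.5997, -0.1781, 0.0139]
orientation: [-179.9, -19.1, 0.2]
force: [-4.3, -0.1, -1.4]
opening: 0.0602
```

```bash

python3 go.py .617 -.178 .013 0 19;python3 look.py 7
```

```text
t 8.95 pos [ 0.5997 -0.1781  0.0139] rpy [-179.91  -19.07    0.24] F [-4.3 -0.1 -1.4]
shift cm [ 1.6  -0.    0.65] norm 1.73 rot [-0.17 -0.07  0.23] joints [  1.5  21.2 -36.2   1.4 -13.5  87.5]
```

View pics/s7.png

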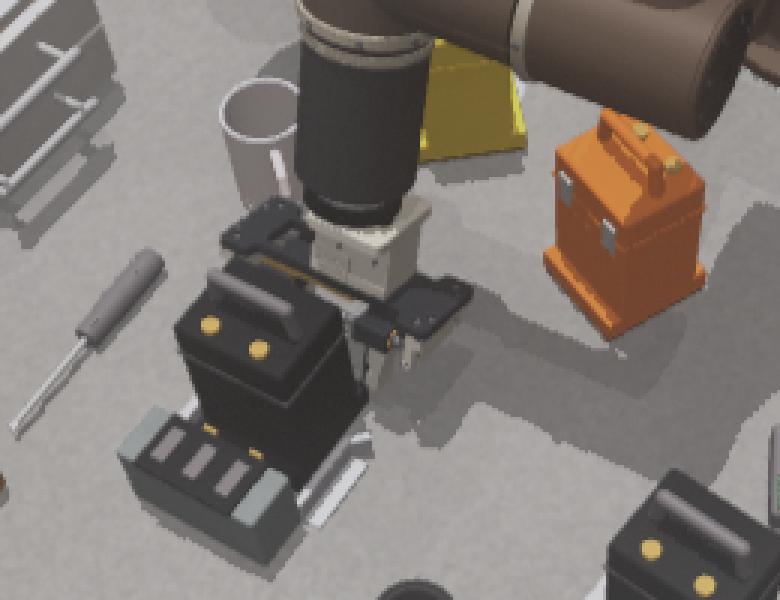

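View pics/t7.png

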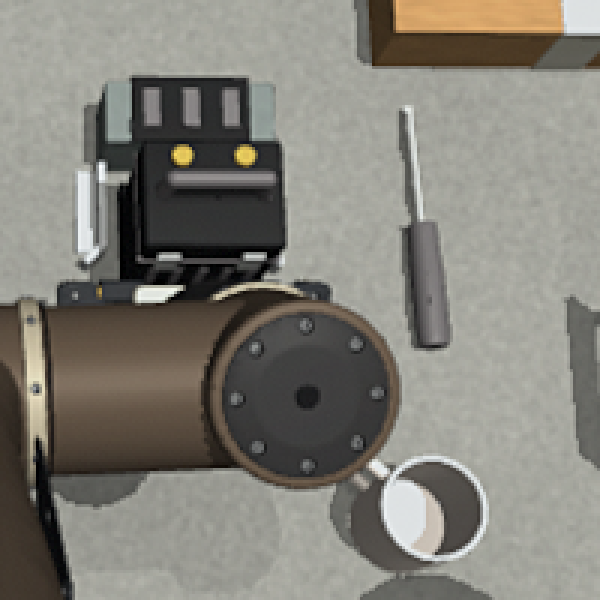

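Going in straight. I push on slowly for the last ~17 mm and watch the force.

>>> step_arm(
  plan="6 0.284 0 0.1 0 0 0;6 0.284 0 0.1 0 0 0;6 0.284 0 0.1 0 0 0;6 0.284 0 0.1 0 0 0;6 0.284 0 0.1 0 0 0",
)

```text
clock: 9.47
tool_pos: [0.6132, -0.178, 0.0135]
orientation: [-179.9, -19.0, 0.2]
force: [-9.4, 1.0, 6.6]
opening: 0.0601
```

>>> step_arm(
  plan="6 0.14 0 0.05 0 0 0;6 0.14 0 0.05 0 0 0;6 0 0 0 0 0 0",
)

```text
clock: 9.72
tool_pos: [0.6156, -0.178, 0.0133]
orientation: [-179.9, -18.9, 0.2]
force: [-9.1, -0.8, 7.1]
opening: 0.0602
```

>>> step_arm(
  plan="6 0.1 0 0.034 0 0 0;6 0.1 0 0.034 0 0 0;6 0 0 0 0 0 0",
)

```text
clock: 9.97
tool_pos: [0.6158, -0.1781, 0.0127]
orientation: [-179.9, -18.7, 0.2]
force: [-16.3, 1.6, 11.4]
opening: 0.0601
```

```bash

python3 go.py .62 -.178 .013 0 19;python3 look.py 8; python3 - <<'E'
from plant import snapshot
import cv2
cv2.imwrite("pics/w8.png",snapshot("wrist"))
E
```

```text
t 9.97 pos [ 0.6158 -0.1781  0.0127] rpy [-1.7988e+02 -1.8740e+01  1.6000e-01] F [-16.3   1.6  11.4]
shift cm [ 0.41 -0.01  0.11] norm 0.42 rot [-0.18  0.26  0.15] joints [  1.5  22.5 -33.9   1.1 -14.9  87.7]
```

View pics/s8.png

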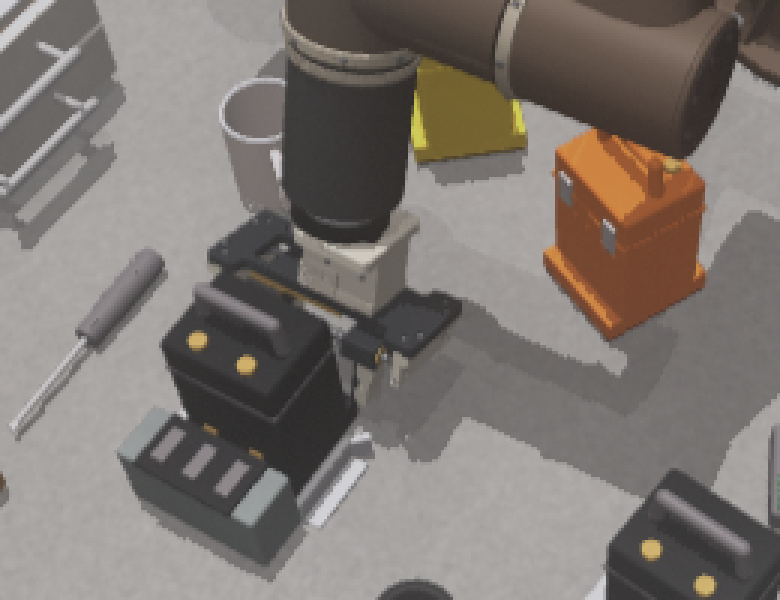

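View pics/t8.png

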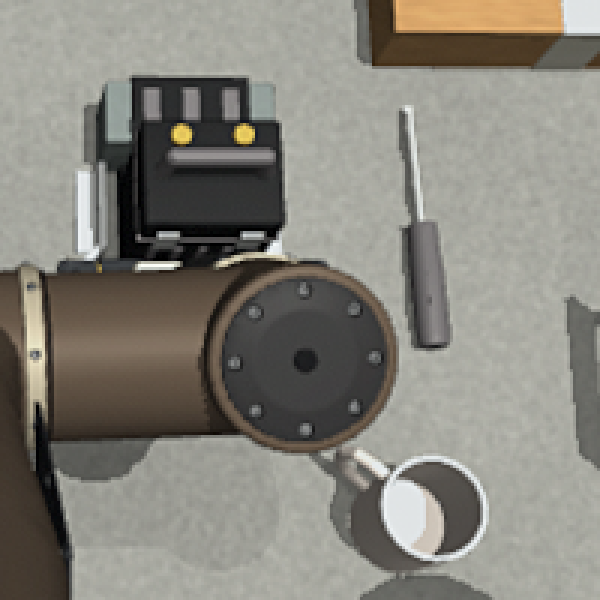

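View pics/w8.png

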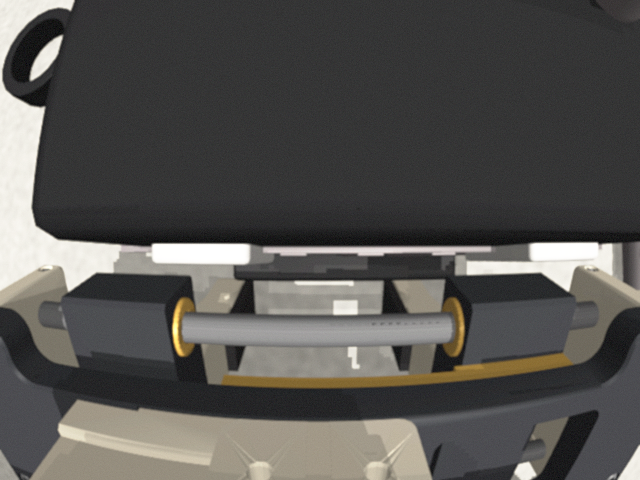

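```bash
python3 - <<'E'
from h import *
print('term',T3(182,134,.152),T3(245,134,.152),S3(198,341,.152),S3(246,365,.152))
print('corners',T3(141,120.5,.15),T3(282,120.5,.15))
E
```

```text
term [ 0.7037 -0.169 ] [ 0.7039 -0.2135] [ 0.7013 -0.213 ] [ 0.701  -0.1696]
corners [ 0.7145 -0.1406] [ 0.715  -0.2406]
```

```bash
python3 - <<'E'
import cv2
t=cv2.imread("pics/top0.png")
cv2.imwrite("pics/d0.png",cv2.resize(t[130:230,190:300],None,fx=6,fy=6,interpolation=cv2.INTER_CUBIC))
from plant import snapshot
t=snapshot("top")
cv2.imwrite("pics/d1.png",cv2.resize(t[130:230,350:460],None,fx=6,fy=6,interpolation=cv2.INTER_CUBIC))
E
```

```text
(no output)
```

View pics/d0.png

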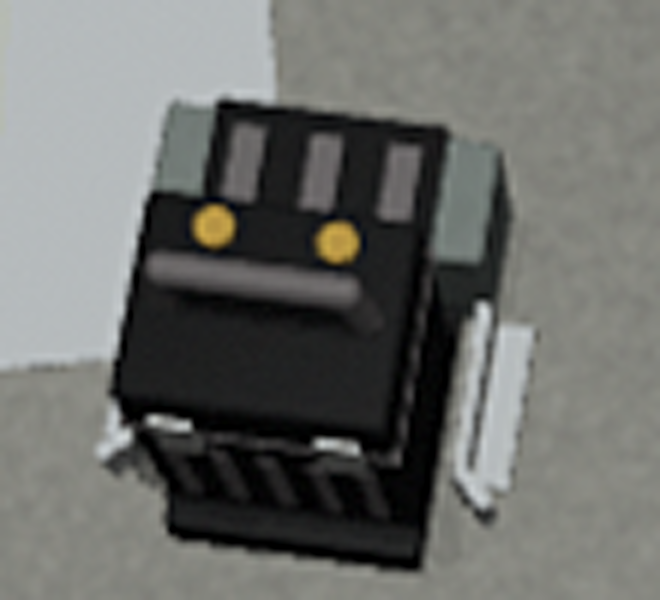

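View pics/d1.png

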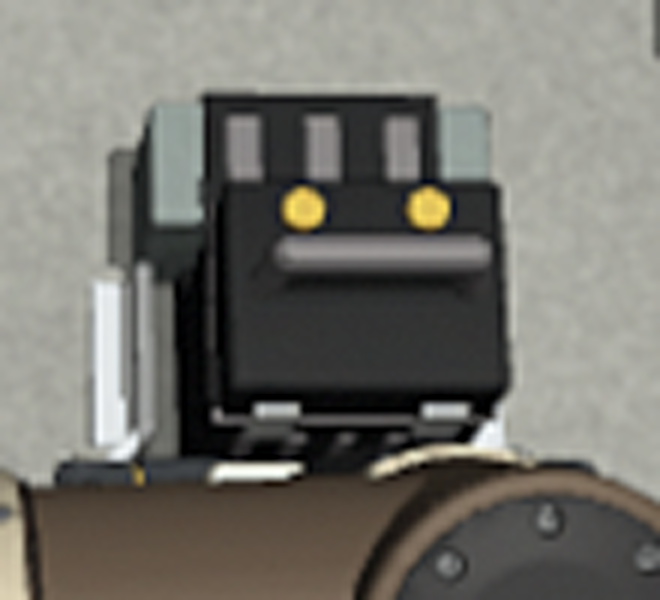

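```bash
python3 - <<'E'
from h import *
def Q(ox,u,v,z): return onz('top',(u+.5)/6-.5+ox,(v+.5)/6-.5+130,z)[:2]
for ox,t1,t2,b1,b2 in [(190,(214,227),(338,242),(222,100),(445,130)),(350,(303,209),(428,208.5),(207,96),(435,97))]:
    T=(Q(ox,*t1,.152)+Q(ox,*t2,.152))/2;B1=Q(ox,*b1,.07);B2=Q(ox,*b2,.07);d=(B2-B1)/np.linalg.norm(B2-B1);n=np.array([-d[1],d[0]])
    print((B1-T)@n,(T-(B1+B2)/2)@d,np.degrees(np.arctan2(d[1],d[0])))
E
```

```text
0.0799472889036844 0.0035558003151736853 -97.86489722146172
0.0775680773767218 -0.0003333951668671012 -89.98818819391008
```

>>> step_arm(
  plan="6 -0.28 0 -0.1 0 0 0;6 -0.47 0 -0.163 0 0 0;6 -0.94 0 -0.32 0 0 0;6 -0.94 0 -0.32 0 0 0;6 -0.94 0 -0.32 0 0 0;6 0 0 0 0 0 0",
)

```text
clock: 10.67
tool_pos: [0.5795, -0.178, 0.0134]
orientation: [-179.9, -19.0, 0.2]
force: [-1.4, 0.2, 0.8]
opening: 0.0603
```

```bash

python3 go.py .58 -.178 .25 0 19;python3 look.py 9
```

```text
t 10.67 pos [ 0.5795 -0.178   0.0134] rpy [-179.88  -19.03    0.2 ] F [-1.4  0.2  0.8]
shift cm [  7.76  -0.05 -22.35] norm 23.66 rot [-0.19 -0.03  0.19] joints [  1.6  20.  -38.7   1.5 -12.3  87.2]
```

View pics/s9.png

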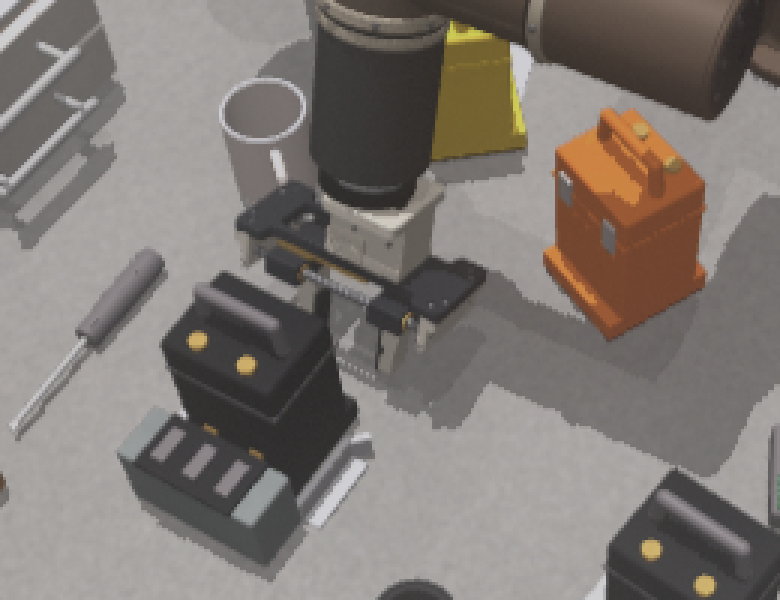

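View pics/t9.png

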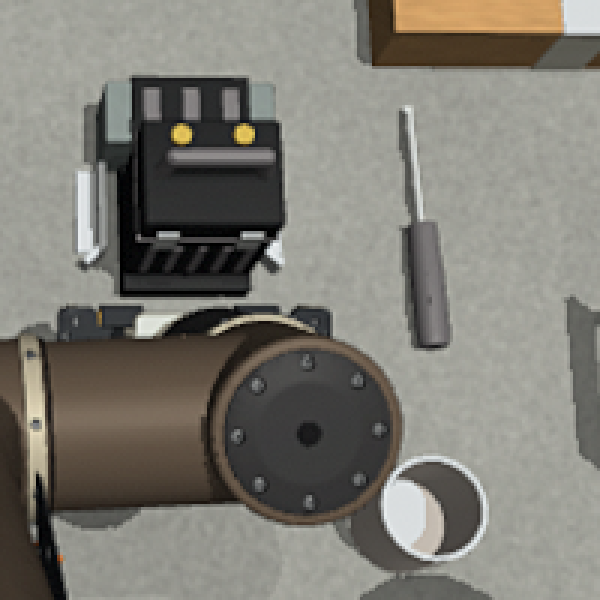

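```bash
python3 - <<'E'
from h import *
from plant import snapshot
import cv2
print('rear ledge',T3(120,295,0),T3(247,294,0),'expected x .625; front corners',T3(140.5,120.5,.15),T3(282,121,.15))
a=cv2.imread('pics/scene0.png');b=snapshot('scene');t0=cv2.imread('pics/top0.png');t=snapshot('top')
cv2.imwrite('pics/f.png',cv2.resize(np.hstack([cv2.absdiff(a,b),cv2.absdiff(t0,t)]),(800,300)))
E
```

```text
rear ledge [ 0.6278 -0.142 ] [ 0.6291 -0.2423] expected x .625; front corners [ 0.7145 -0.1402] [ 0.7146 -0.2406]
```

View pics/f.png

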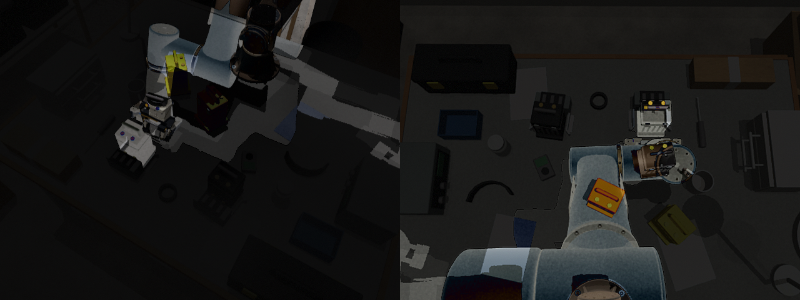

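The difference images show only the arm, its shadows and the pushed box changed. The other objects leave no double outlines, and the gripper stands clear of the box.

```bash
python3 -c "
from plant import workorder,telemetry
print(telemetry.get_obs()['force'],telemetry.get_obs()['clock']);print(workorder.close_job())"
```

```text
[-0.74284653  0.62514255 -0.17882027] 10.8667
the job is handed in; nothing more can be done
None
```

The loose black battery box is in the empty dock, up against the charger block, and the job was handed in at about 10.9 s; no verdict was reported. I pushed it on the base ledge, about 16 mm above the bench, with two fingers. It was turned square first, then shifted 10 mm left to line up with the rails, then slid straight in.

**Stop contact:** the last push stalled at the block with the force rising to 16 N. I then backed off about 36 mm; the residual force was about 1 N.

**Position:** the box centre is about 1 to 2 mm off the dock's centre line and under 1° out of square. Measured from the terminals to the back edge of the charger block, it sits about 2 mm further in than the box in the other dock (78 mm against 80 mm).

**Disagreement:** a reading off the terminals to the block's front edge put the box 2 to 3 mm short of home. A reading off the rear ledge put it 3 to 4 mm too far in. Both are near the roughly 2 mm camera error and within the tolerance, and the force stall points to contact.

**Other objects:** the before-and-after pictures show no movement of anything else in view. The mug, yellow box and orange box are partly hidden by the arm there, but they looked undisturbed in the close views.

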